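Pin the swing arm and ratchet-clamp the earbud case against its pad

TASK

Swing the aluminium arm fully in, drop the green-headed lock pin right home through the hole in the arm into the bracket below it, then pump the red trigger towards the grey handle so that the ratchet jaw presses the white earbud case against the arm's round pad. Stop when the orange spring cushion is pushed in about half-way - never bottom it out, and move the jaw only by the trigger - and finish with the trigger still held squeezed so that the case stays clamped. Leave the key, the door stop and the coaster alone.

Things in the scene. Friction and masses are not known exactly. Their poses are not given: they have to be found in the camera images.
- dock: fixed clamp dock on the black shelf; origin on the shelf, z up, +y is the clamp axis. 'dock x y z' below are mm in this frame. Grey base 90 x 290 x 12 (dock y -200..90). Grey ratchet housing 50 x 105, dock y -150..-45, top z 60. From -y to +y: handle, red trigger, yellow jaw, orange cushion, white case, pad of the swing arm. Aluminium bracket at dock x 45..170, y 75..125
- handle_grip (a point): point in the middle of the fixed grey upright handle at dock (0, -143, 115); the handle is 34 wide (x), 14 thick (y), from the housing up to z 140
- swing (a joint): rad. Aluminium level bar, z 28..44, 20 to 34 wide, pivot upright at dock (120, 100), reaching 139 from it. 0 = fully in (hard stop): it points along dock -x, hole over the bracket's hole, pad facing dock -y. Grows (to 0.8) as the pad end swings out to dock +y, clockwise from above; light friction (0.06 N m), stays where left, but unpinned it gives way when the case presses on it (pinned: under 0.1)
- swing_back (a point): middle of the arm's back (+y) face near its free end, 120 from the pivot along the arm, z 36; push here towards dock -y to swing the arm in
- swing_hole (a point): mouth of the 11 mm through hole in the arm, on its upper face at z 44, 50 from the pivot
- lug_hole (a point): mouth of the 11 mm hole in the bracket below the arm, at dock (70, 100, 26), open down to the shelf. Right under swing_hole when the arm is fully in
- swing_arm: the swing arm itself; origin on the shelf at its pivot, -x points along the arm to its free end
- pin_grip (a point): centre of the green head of the loose lock pin (head 20 diameter, 26 tall; steel shank 9 diameter, 36 long, chamfered tip; 50 g). It stands upright in a fixed wooden rest (50 x 50 x 42 high), shank in its hole, head on its top; lift 40 to clear it. Home in the arm, the head rests on the arm at z 44 and this point is at z 57
- pin_tip (a point): lower end of the pin's shank, 49 below pin_grip; at z 8 when the pin is fully home
- squeeze (a joint): rad. Red trigger, hinged at dock (0, -98, 55) about dock x. 0 = released (upright, 26 mm clear gap to the handle); grows to 0.34 as its top is squeezed to dock -y. A spring returns it; squeezing takes about 5 to 15 N at z 115. A full squeeze drives the jaw up to 15 mm forward through a ratchet with 6 mm teeth (some strokes lose up to 6 mm at their start); on release the jaw stays
- trigger: the red bar of the trigger, upright, 30 wide (x), 12 thick (y), top at z 130; origin on its hinge, z axis along the bar upwards
- trigger_face (a point): centre of the front (+y) face of the trigger, 60 above its hinge (dock (0, -92, 115) when released); press here towards dock -y, or squeeze trigger and handle between the fingers from above (58 over both when released, about 38 when fully squeezed)
- jaw_travel (a joint): m. Travel of the ratchet jaw along dock +y, 0 to 0.058; starts between 0 and 0.008; the cushion's free face lies at dock y = this value. Friction (6 N) holds it where it is left
- jaw: the ratchet jaw: yellow block 40 x 14 x 44 high, on a toothed steel bar, carries the cushion; origin at dock (0, jaw travel, 0), 22 ahead of the yellow block's front face
- cushion_press (a joint): m. How far the orange spring cushion is pushed into the jaw: 0 free, 0.014 bottomed out; about 0.5 N per mm. It is 0 until the case is pressed between cushion and pad
- cushion: orange disc 32 diameter, 8 thick, on the front of the jaw; axes as the dock; origin on the shelf, 36 below the centre of its front face
- case_center (a point): centre of the loose white earbud case, 60 (x) x 26 (y, along the clamp axis) x 46 high, 60 g, standing upright on the dock base at z 12, between cushion and pad
- case: the same case, origin at the centre of its underside
- door_stop: blue rubber wedge 110 x 40 x 28, loose; leave alone
- coaster: speckled stone disc 96 diameter, 8 thick, loose; leave alone
- key: copper key lying flat, 62 x 24 x 4, loose; leave alone
- pad_face (a point): centre of the face of the round pad (34 diameter) on the free end of the arm, z 36, facing dock -y; at dock (0, 65, 36) when the arm is fully in
- cushion_center (a point): centre of the front face of the orange cushion, z 36

How it is judged:
By the outcome, as a careful person would: the job done as asked, in the order asked, and still so for the second after the job is handed in, while the arm keeps its last pose, push and grip.
It also fails if it takes over 72 s, if anything falls off the work surface, if the arm or the gripper's body presses on something with over 40 N, if the wrist force passes 120 N, or if a joint passes its speed limit or range.

ROBOT

A 7-joint arm with a two-finger parallel gripper is mounted at the origin on the work surface. World frame = base frame: x ahead of the robot, y to its left, z up, the work surface at z = 0. Lengths are in mm, angles in rad, forces in N, time in s.
With the tool pointing down it reaches from about 425 to 875 mm from the base axis. Payload 8.4 kg.
Tool frame: the origin (TCP) lies at the very end of the fingers, on their centre line; the grasp point (between the pads) lies 19 mm behind it (ctrl.grip_depth is the z of the grasp point in the tool frame, in mm); z points along the fingers, y is the direction in which the jaws open and shut (so a half turn about z gives the same grasp; the last joint's range is limited). The gripper opens to 85 mm and grips with 20 to 120 N. Pads are 22 mm wide; open, the fingers measure 114 mm over their backs; the gripper's body (76 mm by 85 mm) begins 54 mm behind the grasp point. The pads swing forward as they close: fully open they stand 13 mm farther back than shut.
Start: joints at [-1.265, 0.333, 0.04, 1.465, -0.013, 1.343, -0.059], TCP at [255.991, 597.438, 231.308] pointing down, gripper open.
Joint ranges: [-2.58, 2.58], [-0.38, 2.09], [-1.3, 1.39], [0.25, 2.4], [-1.5, 4.64], [0.08, 2.09], [-2.65, 2.65]. Speed limits (rad/s): [2.22, 2.22, 2.79, 2.79, 3.14, 3.14, 3.14].

INTERFACE

Orientations are given as a rotation vector (axis times angle).
In Python, from bench import ctrl gives the robot as it stands. The module is installed in compiled form; this text tells all that it offers. Calls block until the motion is done:
- ctrl.move_to(position, orientation): joint-space move of the TCP to a pose.
- ctrl.line_to(position, ori=None, max_speed=150, until_force=None): straight line of the TCP; ori=None keeps the orientation; max_speed is the mean speed in mm/s. With until_force (N) it stops when the force on the tool has changed by that much, and returns True; else False.
- ctrl.goto_joints(angles): joint-space move.
- ctrl.gripper_open() and ctrl.close(squeeze=None): open the fingers fully, or close them until they stop; squeeze is the grip in N (None keeps the last).
- ctrl.wait(seconds).
- ctrl.ik(position, orientation): joint angles nearest the present ones, or None.
- ctrl.state(): the state.
- ctrl.get_image(name): name is "scene" or "top" or "wrist"; returns a dict with "color" (384x512x3 uint8, red, green, blue), "mtx" (3x3 intrinsics, pixels), "rvec" (rotation vector, rad) and "tvec" (3), from world to camera coordinates, as OpenCV has them. Camera axes: x right, y down, z forward; pixel columns grow to the right and rows downward; lengths in mm; the calibration is good to about 2 mm. A picture is of the moment at which its call begins. There is no depth.
A pose or a line that the arm cannot do raises ctrl.MotionError and nothing moves.
- ctrl.hand_in(): hands the job in, once; it reports no verdict.
The state is a dict: "time": time; "joint_positions": joint angles; "joint_vel": joint speeds; "tau": joint torques, N m; "tcp_pos": TCP position; "eef_rot": TCP orientation; "contact_force": force on the tool from outside, world axes, zero at the start; "moment": the same for the moment, N m; "width": finger opening in mm.
Only numpy, scipy, OpenCV 4.12 (cv2) and the standard library are available. Lean on these libraries where they do the work, as an engineer would, in place of code of your own. Each camera call takes 0.05 s, during which the arm holds its last target. There are 200 camera calls.

## Working session

There is one attempt and no reset: what is moved stays moved. The work goes in short steps, each a Python script; the robot and the scene stay as the last script left them, time stands still between calls to the robot, and variables do not carry over. Pictures are saved under pics/ and viewed, about 8 in all and at most 12, crops included, and the job is handed in when it is done.

```bash
mkdir -p pics; cat > h.py <<'E'
import numpy as np, cv2
from bench import ctrl
def snap(name,fn,crop=None,s=1.5):
    im=ctrl.get_image(name); c=im["color"][:,:,::-1]
    if crop: c=c[crop[1]:crop[3],crop[0]:crop[2]]
    c=cv2.resize(c,None,fx=s,fy=s,interpolation=cv2.INTER_CUBIC)
    cv2.imwrite('pics/'+fn,c); return im
def P(im): 
    return cv2.Rodrigues(np.array(im["rvec"],float))[0],np.array(im["tvec"],float).reshape(3),np.array(im["mtx"],float)
def ray(im,uv,z):
    R,t,K=P(im); d=R.T@np.linalg.solve(K,[uv[0],uv[1],1]); c=-R.T@t
    return c+d*(z-c[2])/d[2]
def proj(im,p):
    return cv2.projectPoints(np.array(p,float).reshape(-1,3),np.array(im["rvec"],float),np.array(im["tvec"],float),np.array(im["mtx"],float),None)[0].reshape(-1,2)
E
python3 - <<'E'
from h import *
import pickle
a={n:snap(n,n+'1.png') for n in('scene','top')}
pickle.dump(a,open('a.pkl','wb'))
for n in a:
    R,t,K=P(a[n]); print(n,-R.T@t,R[2],K[0,0])
print(ctrl.state(),ctrl.grip_depth)
E
```

```text
scene [1158.02118372  405.52216952  641.91843613] [-0.66740585 -0.4425126  -0.59895912] 411.5232893256855
top [460.9519733   20.9024751  964.81635805] [ 0.08225395 -0.02515812 -0.99629381] 382.9908779402203
{'time': 0.1, 'joint_positions': array([-1.26517571,  0.33387476,  0.03983102,  1.46618412, -0.01340728,
        1.34329528, -0.0585258 ]), 'joint_vel': array([ 0.00117463, -0.00160727,  0.00050182, -0.00164698,  0.00162775,
       -0.00017746, -0.00117886]), 'tau': array([ 3.37681951e-03, -6.60018539e+01,  1.36947211e+00, -4.06477547e+01,
        1.68092258e-02,  8.86289170e-03, -3.02807985e-05]), 'tcp_pos': array([255.83885448, 597.08368443, 230.48667003]), 'eef_rot': array([-6.31517558e-01, -3.07723745e+00,  2.32390133e-03]), 'contact_force': array([-0.78385428,  0.61376039, -0.20353759]), 'moment': array([ 0.03335739, -0.03066848,  0.00324998]), 'width': 85.03038241283251} -18.700000000000003
```

View pics/top1.png

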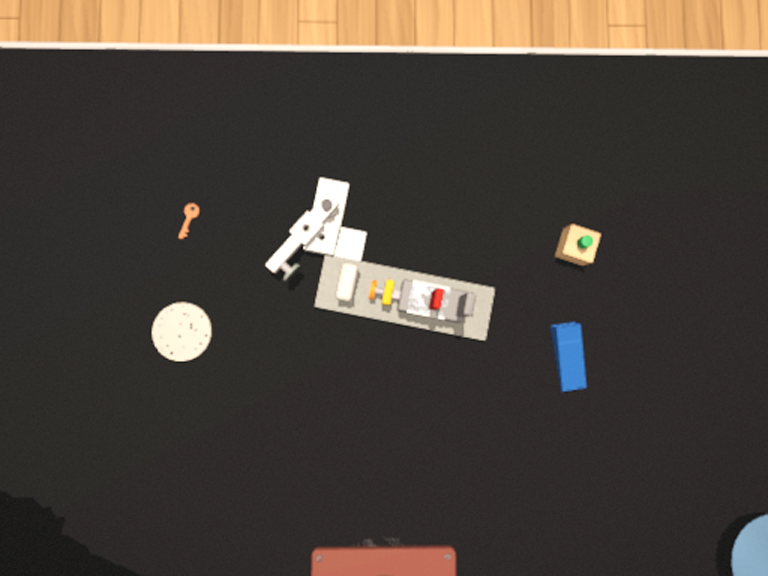

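View pics/scene1.png

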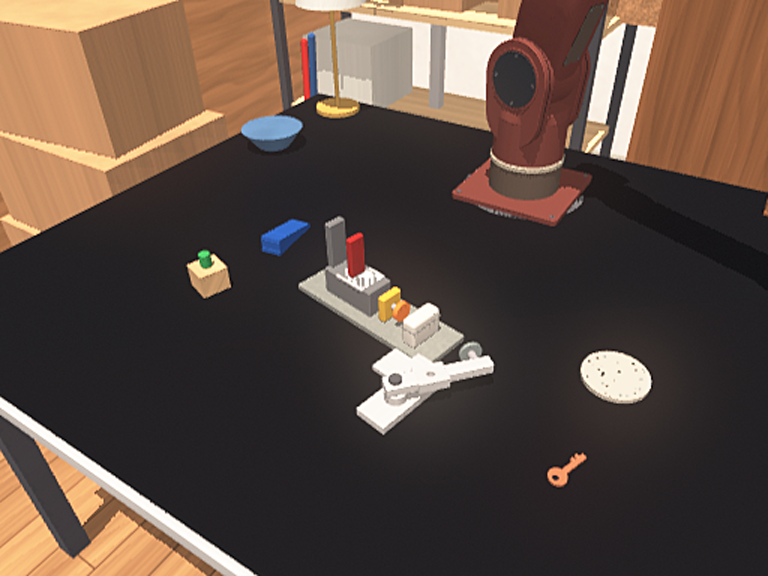

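The top view shows the dock base corners at about (327,255), (495,288), (487,340) and (315,306). The arm runs from its pivot at (327,205) to its free end at (272,268), swung out about 0.7 rad. The pin head is at (586,242). The scene view agrees: pin head at (205,259), base corners at (299,286) and (463,335).

```bash
cat > fit.py <<'E'
from h import *
import pickle
from scipy.optimize import least_squares
a=pickle.load(open('a.pkl','rb'))
s=1.5
obs=[('top',(327,255),(45,90,12)),('top',(495,288),(45,-200,12)),('top',(487,340),(-45,-200,12)),('top',(315,306),(-45,90,12)),
('scene',(299,286),(45,-200,12)),('scene',(463,335),(-45,90,12)),('top',(349,183),(170,75,26)),('top',(318,178),(170,125,26))]
def W(d,p): 
    c,n=np.cos(d[2]),np.sin(d[2]); p=np.array(p,float); return np.array([d[0]+c*p[0]-n*p[1],d[1]+n*p[0]+c*p[1],p[2]])
def r(d): return np.concatenate([proj(a[n],W(d,p))[0]-np.array(uv)/s for n,uv,p in obs])
f=least_squares(r,[500,50,-0.1],loss='soft_l1',x_scale=[100,100,.1]); d=f.x
print('dock',d); print(r(d).reshape(-1,2).round(1))
# green
b={}
for n in a:
    h=cv2.cvtColor(a[n]["color"],cv2.COLOR_RGB2HSV); m=(h[...,0]>45)&(h[...,0]<80)&(h[...,1]>120)
    v,u=np.nonzero(m); b[n]=(u.mean(),v.mean()); print(n,len(u),b[n])
g=least_squares(lambda q:np.concatenate([proj(a[n],q)[0]-b[n] for n in a]),[500,-200,55]).x
print('pin tri',g, 'top@60',ray(a['top'],b['top'],62),'scene@55',ray(a['scene'],b['scene'],55))
piv=W(d,(120,100,44)); e=ray(a['top'],np.array((272,268))/s,44)
v=(e-piv)[:2]; cd=np.array([np.cos(d[2]),np.sin(d[2])]); 
print('piv',piv,'end',e,np.linalg.norm(v),'ang',np.arctan2(v[1],v[0]),'in dir',d[2]+np.pi, proj(a['top'],piv)*s, proj(a['scene'],piv)*s)
print('handle',W(d,(0,-143,140)),proj(a['top'],W(d,(0,-143,140)))*s,proj(a['scene'],W(d,(0,-143,140)))*s,proj(a['scene'],W(d,(0,-98,130)))*s)
E
python3 fit.py
```

```text
dock [ 5.29471390e+02  1.70166467e+01 -1.89281495e-01]
[[-1.1 -0.3]
 [ 0.5 -0.3]
 [-0.3  0.5]
 [-0.2  1.1]
 [-1.7 -2.2]
 [ 0.6 -1.3]
 [-0.4 -0.7]
 [ 0.6 -1.2]]
scene 82 (np.float64(136.02439024390245), np.float64(172.109756097561))
top 54 (np.float64(389.64814814814815), np.float64(160.77777777777777))
pin tri [ 607.90162533 -322.95202554   56.91678432] top@60 [ 606.94975462 -320.86518403   62.        ] scene@55 [ 606.14524206 -325.59711455   55.        ]
piv [666.14347831  92.65222187  44.        ] end [564.31714055 179.64599248  44.        ] 133.92729067368393 ang 2.4345874669999414 in dir 2.952311158283886 [[326.86413758 205.78600178]] [[395.15720789 379.04509271]]
handle [ 502.56547199 -123.4293272   140.        ] [[470.95174241 303.6918966 ]] [[333.33748955 219.61649629]] [[353.51877168 235.28131634]]
```

```bash
cat >> h.py <<'E'
D=np.array([529.47,17.02,-0.1893])
def W(x,y,z=0,d=D):
    c,n=np.cos(d[2]),np.sin(d[2]); return np.array([d[0]+c*x-n*y,d[1]+n*x+c*y,z])
def ori(phi):
    y=np.array([np.cos(phi),np.sin(phi),0]); z=np.array([0,0,-1.]); x=np.cross(y,z)
    return cv2.Rodrigues(np.column_stack([x,y,z]))[0].ravel()
def go(p,phi):
    best=None; q0=ctrl.state()["joint_positions"]
    for f in(phi,phi+np.pi):
        q=ctrl.ik(p,ori(f))
        if q is not None:
            c=np.abs(np.array(q)-q0).max()
            if best is None or c<best[0]: best=(c,f,q)
    ctrl.goto_joints(best[2]); return best[1]
def st(m=''):
    s=ctrl.state(); print(m,'t',round(s["time"],2),'tcp',s["tcp_pos"].round(1),'F',s["contact_force"].round(1),'w',round(s["width"],1),'q7',s["joint_positions"][6].round(2))
    return s
E
cat > s1.py <<'E'
from h import *
def pt(th,off,z,r=120): return W(120-r*np.cos(th)+off*np.sin(th),100+r*np.sin(th)+off*np.cos(th),z)
ctrl.close(20)
p=pt(.6,50,150); f=go(p,D[2]); st('hover')
ctrl.line_to(pt(.6,50,30),max_speed=150); st('down')
for th in(.45,.3,.15,.05): ctrl.line_to(pt(th,22,30),max_speed=90)
st('near')
print(ctrl.line_to(pt(-.06,18,30),max_speed=30,until_force=6)); s=st('stop')
t=s["tcp_pos"]; b=W(0,1)-W(0,0)
ctrl.line_to(t+b*25); ctrl.line_to(t+b*25+[0,0,130]); ctrl.gripper_open()
p=W(70,100,44)
f=go(np.array([p[0],p[1],180]),D[2]); print('phi',f); st()
import pickle
im=snap('wrist','w1.png'); pickle.dump(im,open('w1.pkl','wb')); print(proj(im,[p,W(120,100,44),W(0,100,44)])*1.5)
E
python3 s1.py
```

```text
hover t 2.79 tcp [616.5 215.1 150. ] F [ 0.1  0.8 -0.3] w 0.1 q7 -0.41
down t 3.74 tcp [617.8 213.2  31. ] F [-0.2  0.   0.2] w -0.1 q7 -0.36
near t 5.39 tcp [554.6 141.8  30. ] F [-0.1  0.3 -0.7] w 0.2 q7 -0.31
True
stop t 5.75 tcp [552.8 137.2  29.9] F [1.6 1.9 2.9] w -0.2 q7 -0.3
phi -0.1893
 t 8.31 tcp [617.7 100.7 180.1] F [0.  1.  0.2] w 84.9 q7 -0.26
[[382.6181996  270.60628636]
 [465.43422708 270.36424146]
 [266.74437016 270.9449487 ]]
```

View pics/w1.png

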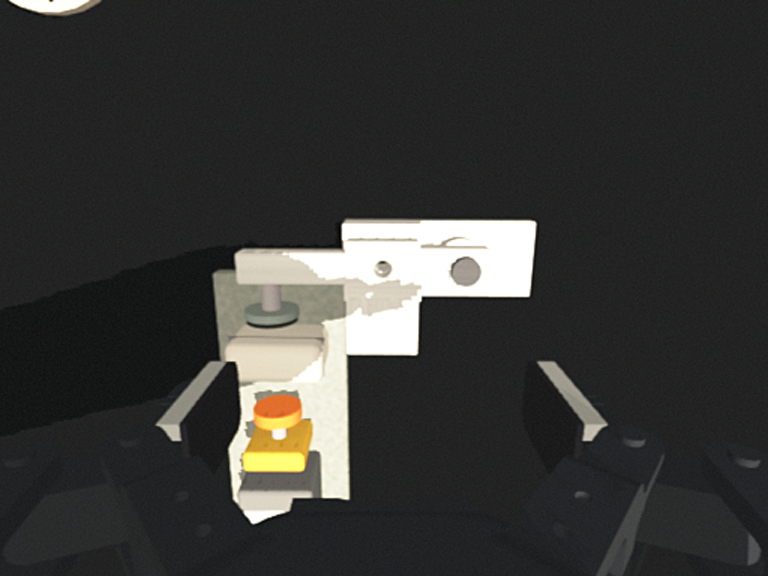

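The wrist view shows the arm square in. The hole is at (383,269), against (382.6,270.6) predicted. Next I measure the hole and the pin from the same relative camera pose, with the jaw axis along dock y so the fingers clear the pivot.

```bash
cat > s2.py <<'E'
from h import *
import pickle
phi=D[2]+np.pi/2
p=W(70,100,44); f=go(np.array([p[0],p[1],180]),phi); ctrl.wait(.3); print('phi',f)
s=st(); a=ctrl.get_image('wrist'); ta=s["tcp_pos"]
g=np.array([607,-322,68.])
ctrl.move_to([g[0],g[1],204],ori(f)); ctrl.wait(.3); s=st(); b=ctrl.get_image('wrist'); tb=s["tcp_pos"]
pickle.dump((a,ta,b,tb,f),open('ab.pkl','wb'))
ua=proj(a,p)[0]; ub=proj(b,g)[0]; print(ua,ub)
def crop(im,u): 
    x,y=int(u[0])-40,int(u[1])-40; return cv2.resize(im["color"][max(y,0):y+80,max(x,0):x+80,::-1],(400,400),interpolation=cv2.INTER_CUBIC)
cv2.imwrite('pics/ab.png',np.hstack([crop(a,ua),crop(b,ub)]))
h=cv2.cvtColor(b["color"],cv2.COLOR_RGB2HSV); m=((h[...,0]>45)&(h[...,0]<80)&(h[...,1]>120)).astype(np.uint8)
c=max(cv2.findContours(m,0,2)[0],key=cv2.contourArea); print('green',cv2.minEnclosingCircle(c),cv2.boundingRect(c),cv2.fitEllipse(c))
E
python3 s2.py
```

```text
phi 4.523088980384689
 t 9.97 tcp [617. 102. 180.] F [ 1.7  0.4 -0.5] w 85.5 q7 -1.72
 t 11.89 tcp [ 607.4 -321.2  204. ] F [-0.3  0.2 -0.4] w 85.6 q7 -0.98
[253.78296459 180.18568347] [254.76388326 180.43905649]
green ((256.5, 174.5), 7.516748428344727) (249, 169, 16, 7) ((256.0995788574219, 185.42295837402344), (21.33694839477539, 31.865619659423828), 5.381982803344727)
```

View pics/ab.png

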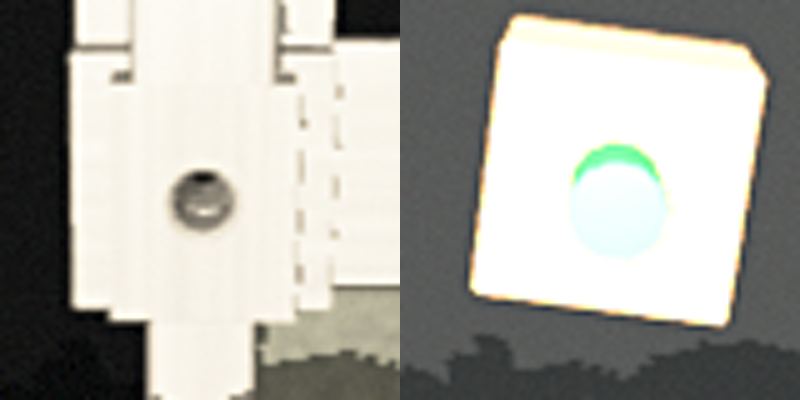

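The left crop puts the hole centre at about (253.6,180), on the prediction. In the right crop the pin's top disc is at about (257.6,182), 3 px off the first guess. I'll refine both numerically and then grasp.

```bash
cat > s3.py <<'E'
from h import *
import pickle
a,ta,b,tb,f=pickle.load(open('ab.pkl','rb'))
c=b["color"].astype(int); m=np.zeros(c.shape[:2],np.uint8); m[165:195,243:273]=((c[...,2]-c[...,0])[165:195,243:273]>5)
v,u=np.nonzero(m); print('disc',u.min(),u.max(),v.min(),v.max(),len(u),u.mean(),v.mean())
cn=max(cv2.findContours(m,0,2)[0],key=cv2.contourArea); (uu,vv),r=cv2.minEnclosingCircle(cn); print(uu,vv,r)
g=cv2.cvtColor(a["color"],cv2.COLOR_RGB2GRAY).astype(int); k=np.zeros_like(m); k[170:191,243:265]=g[170:191,243:265]<200
v2,u2=np.nonzero(k); hc=((u2.min()+u2.max())/2,(v2.min()+v2.max())/2); print('hole',hc,u2.mean(),v2.mean(),len(u2))
print('pin',ray(b,(uu,vv),68),ray(b,(u.mean(),v.mean()),68),'hole',ray(a,hc,44),ray(a,(u2.mean(),v2.mean()),44),W(70,100,44))
E
python3 s3.py
```

```text
disc 248 266 169 191 298 257.2046979865772 180.8221476510067
257.03521728515625 180.1056365966797 11.29067611694336
hole (np.float64(253.0), np.float64(180.0)) 252.91472868217053 179.5891472868217 129
pin [ 606.91783662 -324.07792405   68.        ] [ 606.23437944 -324.1052221    68.        ] hole [617.33999652 102.72514704  44.        ] [617.72920773 102.72857923  44.        ] [617.03667828 102.06161837  44.        ]
```

```bash
cat > s4.py <<'E'
from h import *
import pickle
a,ta,b,tb,f=pickle.load(open('ab.pkl','rb'))
g=ray(b,(257,181.9),68); print('pin',g)
hole=(ray(a,(253.0,179.8),44)+W(70,100,44))/2; print('hole',hole)
ctrl.line_to([g[0],g[1],75],max_speed=150)
ctrl.line_to([g[0],g[1],46],max_speed=60); st('at pin')
ctrl.close(30); s=st('grip')
ctrl.line_to([g[0],g[1],130],max_speed=100); st('lift')
ctrl.line_to([hole[0],hole[1],130],max_speed=220)
ctrl.line_to([hole[0],hole[1],90],max_speed=100); ctrl.wait(.3); st('hover')
snap('wrist','w3.png')
hit=ctrl.line_to([hole[0],hole[1],60],max_speed=25,until_force=4); st('probe %s'%hit)
np.save('hole.npy',hole)
E
python3 s4.py
```

```text
pin [ 605.28301022 -323.7369527    68.        ]
hole [617.27953849 102.37576839  44.        ]
at pin t 13.58 tcp [ 605.2 -323.9   45.9] F [-0.  -0.2 -0.1] w 85.2 q7 -0.9
grip t 14.2 tcp [ 605.4 -323.8   46.2] F [-1.1  0.6  3. ] w 18.7 q7 -0.9
lift t 15.19 tcp [ 605.  -323.4  129.3] F [-0.  -0.1 -0.6] w 18.3 q7 -0.95
hover t 18.13 tcp [617.5 102.4  90.5] F [ 0.7 -0.1 -0.3] w 19.0 q7 -1.59
probe False t 19.53 tcp [617.4 102.3  60.2] F [-0.2 -0.2  0.3] w 18.8 q7 -1.57
```

```bash
cat > s5.py <<'E'
from h import *
h=np.load('hole.npy')
hit=ctrl.line_to([h[0],h[1],46],max_speed=20,until_force=6); s=st('seat %s'%hit)
ctrl.gripper_open(); t=ctrl.state()["tcp_pos"]; st('open')
ctrl.line_to([t[0],t[1],150],max_speed=200)
snap('scene','sc2.png',(150,120,350,300),4); st()
E
python3 s5.py
```

```text
seat True t 20.12 tcp [617.2 102.4  48.1] F [-1.5  0.3  7.3] w 18.3 q7 -1.56
open t 20.78 tcp [616.7 102.4  47.5] F [ 0.1  0.3 -0.6] w 85.3 q7 -1.56
 t 21.5 tcp [615.9 102.7 148.5] F [-1.   0.1 -0.9] w 85.6 q7 -1.63
```

View pics/sc2.png

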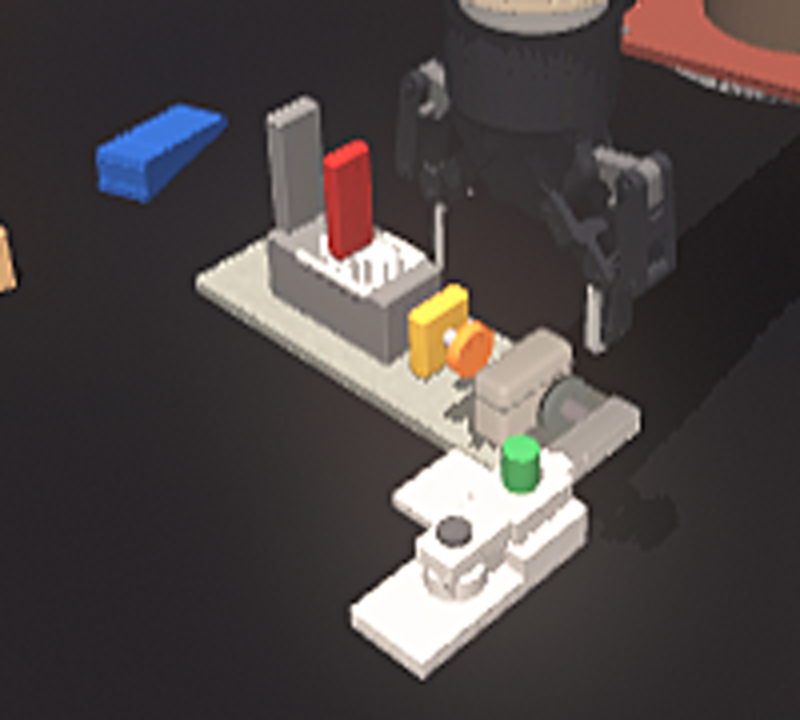

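The pin is seated: it stopped at TCP z 48 with the head flat on the arm, seen at (520,465). Next I press the trigger with closed fingers, which allows fine control.

```bash
cat > s6.py <<'E'
from h import *
import pickle
t=ctrl.state()["tcp_pos"]; ctrl.close(20)
f=go(W(0,-62,190),D[2]); print('phi',f)
ctrl.line_to(W(0,-66,115)); ctrl.wait(.2); st()
im0=snap('wrist','w4.png')
print(proj(im0,[W(0,-22,58),W(0,0,36),W(0,52,58),W(0,65,36)])*1.5)
for y in(-78,-84,-90,-96,-101):
    ctrl.line_to(W(0,y,115),max_speed=60,until_force=28); st(str(y))
im1=ctrl.get_image('wrist')
ctrl.line_to(W(0,-66,115),max_speed=100); ctrl.wait(.2); im2=snap('wrist','w5.png'); st()
pickle.dump((im0,im1,im2),open('p.pkl','wb'))
x=[i["color"][:,100:356,::-1] for i in (im0,im2)]
cv2.imwrite('pics/w45.png',cv2.resize(np.hstack(x),(800,600)))
E
python3 s6.py
```

```text
phi -0.1893
 t 24.48 tcp [517.8 -47.7 115.9] F [-0.2 -0.3  1. ] w 0.1 q7 -0.01
[[383.505105   214.90204837]
 [383.27939405 160.62189096]
 [383.63470988  19.15958104]
 [383.36344467  -0.56916834]]
-78 t 24.88 tcp [514.7 -60.2 115.1] F [ 0.3  0.8 -0.2] w 0.3 q7 0.01
-84 t 25.13 tcp [513.9 -64.7 115.2] F [0.3 4.8 2.4] w -0.1 q7 0.03
-90 t 25.38 tcp [512.8 -70.1 115.1] F [0.8 6.7 2.2] w -0.2 q7 0.04
-96 t 25.63 tcp [511.6 -75.6 114.8] F [ 1.3  6.9 -1.2] w 0.2 q7 0.05
-101 t 25.88 tcp [510.6 -80.  114.7] F [ 2.2  8.9 -2.7] w 0.5 q7 0.06
 t 26.68 tcp [516.9 -48.5 115. ] F [0.7 0.2 0.1] w -0.0 q7 -0.01
```

View pics/w45.png

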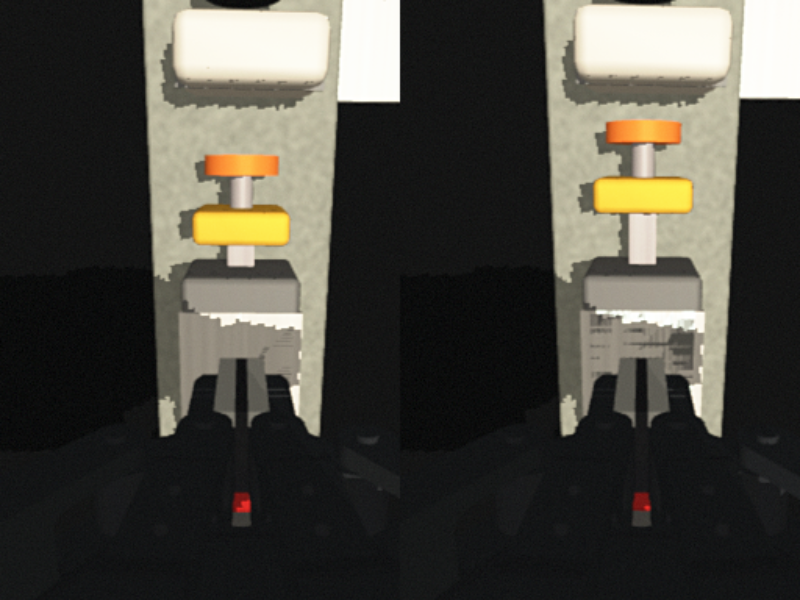

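The pair shows the first stroke moved the jaw: orange front edge from row 156 to 121, yellow front edge from 206 to 178. Neither the case nor the arm moved. Next I automate that measurement and do a second full stroke.

```bash
cat >> h.py <<'E'
def dock(p): 
    d=np.array(p)-[D[0],D[1],0]; c,n=np.cos(D[2]),np.sin(D[2]); return np.array([c*d[0]+n*d[1],-n*d[0]+c*d[1]])
def jaw(im,msg=''):
    h=cv2.cvtColor(im["color"],cv2.COLOR_RGB2HSV)[:300]; H,S,V=h[...,0],h[...,1],h[...,2]; o={}
    for n,lo,hi,z in(('or',4,17,52),('ye',20,33,58)):
        m=(H>=lo)&(H<=hi)&(S>140)&(V>110); cnt=m[:,246:266].sum(1); r=np.nonzero(cnt>=8)[0]
        # subpixel front edge via partial fill
        e=r.min()-(cnt[r.min()-1]/20 if r.min()>0 else 0); b=r.max()+1
        o[n]=(dock(ray(im,(255.5,e-.5),z))[1],dock(ray(im,(255.5,b-.5),z))[1])
    w=(im["color"].min(2)>150)&(S<60).astype(bool) if False else None
    print(msg,'orange y',np.round(o['or'],1),'yellow y',np.round(o['ye'],1),'front gap',round(o['or'][0]-o['ye'][0],2)); return o
def press(y0,ys,back=True):
    ims=[]
    for y in ys: ctrl.line_to(W(0,y,115),max_speed=60,until_force=28)
    ctrl.wait(.2)
E
python3 - <<'E'
from h import *
import pickle
for i,im in enumerate(pickle.load(open('p.pkl','rb'))): jaw(im,i)
ctrl.line_to(W(0,-101,115),max_speed=50,until_force=28); st(); ctrl.wait(.2); jaw(ctrl.get_image('wrist'),'sq')
ctrl.line_to(W(0,-66,115),max_speed=100); ctrl.wait(.3); im=snap('wrist','w6.png',(100,0,356,300),2); jaw(im,'rel'); st()
print(proj(im,[W(0,52,58),W(0,26,58),W(0,39,58),W(0,65,53)]))
E
```

```text
0 orange y [ 5.3 -3.3] yellow y [-17.1 -29.8] front gap 22.41
1 orange y [9.2 7. ] yellow y [ 15.3 -18.7] front gap -6.08
2 orange y [17.   8.2] yellow y [ 13.8 -18.3] front gap 3.12
 t 27.53 tcp [510.5 -80.5 114.8] F [ 1.5  8.  -3.2] w 0.1 q7 0.06
sq orange y [21.6 18.4] yellow y [25.  -6.3] front gap -3.44
rel orange y [29.8 20.2] yellow y [28.4 -5.8] front gap 1.41
 t 28.63 tcp [517.  -48.2 115. ] F [ 0.4 -0.4  0.5] w -0.2 q7 -0.01
[[256.86737221  10.47711736]
 [256.83661378  59.84402935]
 [256.85170276  35.62639392]
 [256.81745346 -12.41830411]]
```

View pics/w6.png

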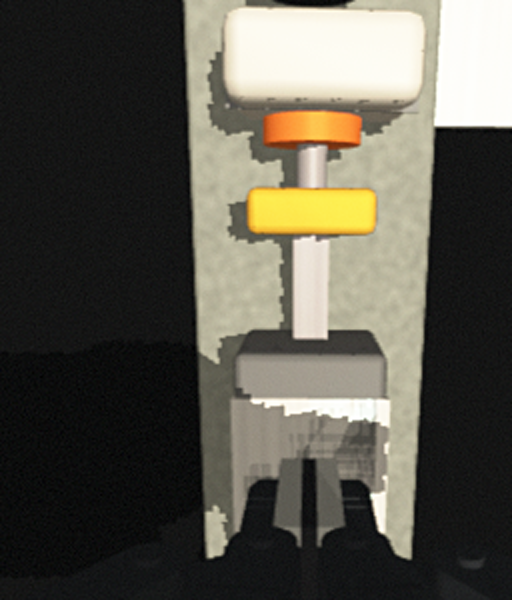

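The jaw is at about 29.5 mm, roughly 12.3 mm per stroke, and the case is almost touched (rear edge at row 105, orange front at 112). A third full stroke should reach about 42 mm. The last few mm then come in fine steps. I also need to fix the yellow/orange separation.

```bash
python3 - <<'E'
from h import *
import pickle
ctrl.line_to(W(0,-101,115),max_speed=50,until_force=28); st(); ctrl.wait(.2); a=ctrl.get_image('wrist')
ctrl.line_to(W(0,-66,115),max_speed=100); ctrl.wait(.3); b=ctrl.get_image('wrist'); st()
pickle.dump((a,b),open('p3.pkl','wb'))
cv2.imwrite('pics/w7.png',cv2.resize(np.hstack([i["color"][:280,170:340,::-1] for i in(a,b)]),(714,588),interpolation=cv2.INTER_CUBIC))
for im in(a,b):
    h=cv2.cvtColor(im["color"],cv2.COLOR_RGB2HSV); m=np.median(h[:,270:276],1).astype(int)
    print([(r,*m[r]) for r in range(0,180) if m[r,1]>110 and m[r,2]>90])
    jaw(im)
E
```

```text
t 29.48 tcp [510.6 -80.3 114.8] F [ 2.6  8.5 -3. ] w -0.3 q7 0.06
 t 30.58 tcp [517.  -48.3 115. ] F [0.8 0.5 0.8] w -0.0 q7 -0.01
[(0, np.int64(10), np.int64(209), np.int64(147)), (1, np.int64(10), np.int64(213), np.int64(145)), (2, np.int64(10), np.int64(215), np.int64(146)), (3, np.int64(10), np.int64(183), np.int64(151)), (14, np.int64(27), np.int64(174), np.int64(255)), (15, np.int64(27), np.int64(173), np.int64(255)), (16, np.int64(28), np.int64(164), np.int64(255)), (17, np.int64(29), np.int64(160), np.int64(255)), (18, np.int64(29), np.int64(159), np.int64(255)), (19, np.int64(29), np.int64(160), np.int64(255)), (20, np.int64(29), np.int64(158), np.int64(255)), (21, np.int64(29), np.int64(158), np.int64(255)), (22, np.int64(29), np.int64(159), np.int64(255)), (23, np.int64(29), np.int64(157), np.int64(255)), (24, np.int64(29), np.int64(156), np.int64(255)), (25, np.int64(29), np.int64(157), np.int64(255)), (26, np.int64(29), np.int64(156), np.int64(255)), (27, np.int64(29), np.int64(156), np.int64(255)), (28, np.int64(29), np.int64(155), np.int64(255)), (29, np.int64(29), np.
[... 712 characters left out ...]
np.int64(133)), (44, np.int64(19), np.int64(201), np.int64(132)), (45, np.int64(19), np.int64(198), np.int64(132)), (46, np.int64(19), np.int64(197), np.int64(131)), (47, np.int64(19), np.int64(199), np.int64(132)), (48, np.int64(19), np.int64(200), np.int64(133)), (49, np.int64(19), np.int64(204), np.int64(132)), (50, np.int64(19), np.int64(175), np.int64(128))]Traceback (most recent call last):
  File "<stdin>", line 10, in <module>
  File "h.py", line 39, in jaw
    e=r.min()-(cnt[r.min()-1]/20 if r.min()>0 else 0); b=r.max()+1
      ~~~~~^^
    return umr_minimum(a, axis, None, out, keepdims, initial, where)
ValueError: zero-size array to reduction operation minimum which has no identity
```

View pics/w7.png

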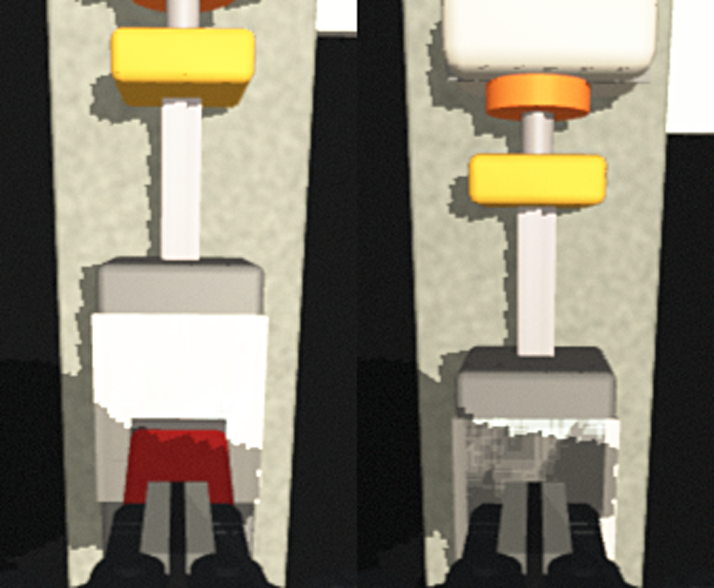

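```bash
cat >> h.py <<'E'
def jaw(im,msg=''):
    h=cv2.cvtColor(im["color"],cv2.COLOR_RGB2HSV)[:260]; o={}
    for n,lo,hi,vm,z in(('or',5,18,140,52),('ye',22,33,180,58)):
        m=((h[...,0]>=lo)&(h[...,0]<=hi)&(h[...,1]>130)&(h[...,2]>vm)).astype(np.uint8)
        k,l,s,c=cv2.connectedComponentsWithStats(m)
        if k<2: o[n]=(np.nan,np.nan); continue
        i=1+s[1:,4].argmax(); x,y,w,hh,_=s[i]; cx=x+w/2
        o[n]=tuple(dock(ray(im,(cx,r-.5),z))[1] for r in(y,y+hh))
    print(msg,'orange',np.round(o['or'],1),'yellow',np.round(o['ye'],1),'gap',round(o['or'][0]-o['ye'][0],2),'travel by yellow front/back',round(o['ye'][0]+22,1),round(o['ye'][1]+36,1)); return o
E
python3 - <<'E'
from h import *
import pickle
for i,im in enumerate(pickle.load(open('p.pkl','rb'))+pickle.load(open('p3.pkl','rb'))): jaw(im,i)
E
```

```text
0 orange [ 5.3 -3.3] yellow [-17.8 -29.8] gap 23.03 travel by yellow front/back 4.2 6.2
1 orange [15.6  3.7] yellow [ -5.4 -18.7] gap 21.04 travel by yellow front/back 16.6 17.3
2 orange [17.   8.2] yellow [ -5.5 -17.7] gap 22.49 travel by yellow front/back 16.5 18.3
3 orange [26.9 24.4] yellow [18.1  5.7] gap 8.81 travel by yellow front/back 40.1 41.7
4 orange [40.8 29.8] yellow [18.5  5.9] gap 22.33 travel by yellow front/back 40.5 41.9
```

Travel reads 5.2, 17.2, 29.3 and 41.1 mm: clean 12 mm strokes, with the cushion just touching. Now the fine final stroke, watching the gap between yellow front and orange back.

```bash
python3 - <<'E'
from h import *
import pickle
L=[]
for y in(-84,-86,-88,-89,-90,-91,-92,-93,-94):
    ctrl.line_to(W(0,y,115),max_speed=30); ctrl.wait(.15); im=ctrl.get_image('wrist'); L.append(im)
    o=jaw(im,y); print('   backgap',round(o['or'][1]-o['ye'][0],2))
    if (o['ye'][0]+22+o['ye'][1]+36)/2>44.3: break
st(); s=ctrl.get_image('scene')
pickle.dump((L,s),open('p4.pkl','wb'))
a=cv2.resize(L[-1]["color"][:200,170:340,::-1],(400,470),interpolation=cv2.INTER_CUBIC)
u=proj(s,W(0,20,50))[0].astype(int); b=cv2.resize(s["color"][u[1]-32:u[1]+32,u[0]-27:u[0]+27,::-1],(396,470),interpolation=cv2.INTER_CUBIC)
cv2.imwrite('pics/w8.png',np.hstack([a,b]))
E
```

```text
-84 orange [40.5 26.2] yellow [19.1  6.1] gap 21.39 travel by yellow front/back 41.1 42.1
   backgap 7.06
-86 orange [41.  26.3] yellow [20.2  6.7] gap 20.81 travel by yellow front/back 42.2 42.7
   backgap 6.03
-88 orange [40.2 27.6] yellow [21.6  8.2] gap 18.68 travel by yellow front/back 43.6 44.2
   backgap 6.08
-89 orange [39.4 27.8] yellow [21.7  8.9] gap 17.63 travel by yellow front/back 43.7 44.9
   backgap 6.1
 t 32.88 tcp [513.1 -68.3 115.3] F [0.4 8.8 3.8] w 0.0 q7 0.04
```

View pics/w8.png

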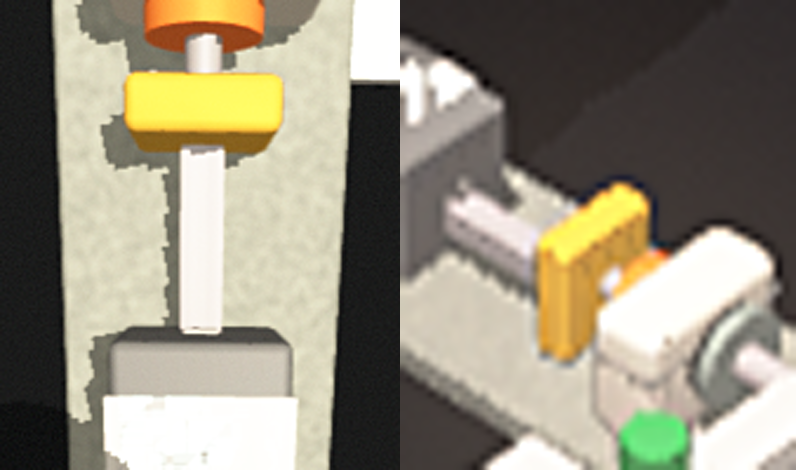

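The wrist crop shows the gap closing: orange top/back rim boundary at about row 27, yellow front at row 73. The pinned arm may be giving a little, so I measure the cushion's face directly from its rear rim.

```bash
cat >> h.py <<'E'
def rim(im,msg=''):
    h=cv2.cvtColor(im["color"],cv2.COLOR_RGB2HSV); m=(h[...,0]>=5)&(h[...,0]<=18)&(h[...,1]>130)&(h[...,2]>100)
    v=np.median(h[:,252:262,2].astype(float),1); rows=np.nonzero(m[:110,252:262].mean(1)>.5)[0]
    g=np.diff(v); r=[i for i in rows if i+1 in rows]; i=min(r,key=lambda i:g[i]); 
    w=np.array([max(0,-g[k]) for k in(i-1,i,i+1)]); e=i+.5+(w@[-1,0,1])/w.sum()
    f=dock(ray(im,(257,e),52))[1]+8; print(msg,'rows',rows.min(),rows.max(),'edge',round(e,1),'face by rim',round(f,1)); return f
E
python3 - <<'E'
from h import *
import pickle
L=list(pickle.load(open('p.pkl','rb')))+list(pickle.load(open('p3.pkl','rb')))+pickle.load(open('p4.pkl','rb'))[0]
for im in L:
    try: rim(im)
    except Exception as e: print(e)
im=L[-1]; print(cv2.cvtColor(im["color"],cv2.COLOR_RGB2HSV)[0:24,257].tolist())
E
```

```text
min() iterable argument is empty
 rows 34 37 edge 34.4 face by rim 16.7
min() iterable argument is empty
min() iterable argument is empty
 rows 35 97 edge 50.0 face by rim 40.3
 rows 21 25 edge 21.3 face by rim 40.2
 rows 17 68 edge 17.6 face by rim 40.6
 rows 11 63 edge 10.9 face by rim 42.3
 rows 9 13 edge 8.8 face by rim 42.5
[[25, 159, 255], [25, 157, 255], [24, 162, 255], [25, 159, 255], [25, 159, 255], [25, 160, 255], [25, 160, 255], [25, 159, 255], [23, 167, 255], [10, 214, 179], [9, 211, 140], [10, 210, 148], [10, 217, 148], [9, 181, 149], [13, 58, 201], [0, 0, 255], [17, 7, 255], [18, 10, 252], [17, 9, 252], [17, 9, 251], [20, 9, 251], [17, 9, 251], [17, 9, 251], [15, 8, 251]]
```

The face moves with the jaw: by rear rim it goes from 40.3 to 42.5 while travel goes from 41.1 to 44.3. So the arm is taking up pin slack and the press is only 1.5–2 mm. I'll carry on, tracking the disc's bottom edge (z 20), which stays in view.

```bash
cat >> h.py <<'E'
def pr(im,msg=''):
    h=cv2.cvtColor(im["color"],cv2.COLOR_RGB2HSV)[:260]
    m=((h[...,0]>=5)&(h[...,0]<=16)&(h[...,1]>170)&(h[...,2]>90)&(h[...,2]<215)).astype(np.uint8); m[:,:200]=0; m[:,315:]=0
    k,l,s,c=cv2.connectedComponentsWithStats(m); i=1+s[1:,4].argmax(); b=s[i,1]+s[i,3]
    m=((h[...,0]>=22)&(h[...,0]<=33)&(h[...,1]>130)&(h[...,2]>180)).astype(np.uint8)
    k,l,q,c=cv2.connectedComponentsWithStats(m); j=1+q[1:,4].argmax(); 
    yf,yb=[dock(ray(im,(257,r-.5),58))[1] for r in(q[j,1],q[j,1]+q[j,3])]
    f=dock(ray(im,(257,b-.5),20))[1]+8; tr=(yf+22+yb+36)/2
    print(msg,'area',s[i,4],'bottom',b,'face(bottom edge)',round(f,1),'travel',round(tr,1),'press',round(tr-f,1)); return tr,f
E
python3 - <<'E'
from h import *
import pickle
L=list(pickle.load(open('p.pkl','rb')))+list(pickle.load(open('p3.pkl','rb')))+pickle.load(open('p4.pkl','rb'))[0]
for i,im in enumerate(L): pr(im,i)
L=[]
for y in(-90.5,-92):
    ctrl.line_to(W(0,y,115),max_speed=30); ctrl.wait(.15); im=ctrl.get_image('wrist'); L.append(im); pr(im,y)
    try: rim(im)
    except Exception: pass
st(); pickle.dump(L,open('p5.pkl','wb'))
E
```

```text
0 area 33 bottom 112 face(bottom edge) 4.8 travel 5.2 press 0.4
1 area 240 bottom 44 face(bottom edge) 17.4 travel 16.9 press -0.5
2 area 54 bottom 92 face(bottom edge) 17.5 travel 17.4 press -0.1
3 area 54 bottom 5 face(bottom edge) 41.3 travel 40.9 press -0.4
4 area 232 bottom 57 face(bottom edge) 41.1 travel 41.2 press 0.1
5 area 303 bottom 33 face(bottom edge) 40.8 travel 41.6 press 0.8
6 area 351 bottom 29 face(bottom edge) 41.7 travel 42.5 press 0.8
7 area 359 bottom 24 face(bottom edge) 43.0 travel 43.9 press 0.9
8 area 399 bottom 22 face(bottom edge) 43.3 travel 44.3 press 1.0
-90.5 area 377 bottom 18 face(bottom edge) 44.3 travel 45.2 press 0.9
 rows 4 8 edge 4.1 face by rim 43.5
-92 area 437 bottom 14 face(bottom edge) 45.3 travel 46.2 press 0.9
 rows 0 4 edge 3.4 face by rim 42.4
 t 33.83 tcp [512.5 -71.2 115.2] F [0.2 9.2 2.6] w -0.3 q7 0.04
```

Press is still about 0.9 mm at travel 46.2, so the arm is still taking up the pin's slack (face at 45.3). I continue in small steps and watch for the cushion to start compressing.

```bash
python3 - <<'E'
from h import *
import pickle
L=[]
for y in(-93,-94,-95,-96,-97,-98):
    ctrl.line_to(W(0,y,115),max_speed=30); ctrl.wait(.15); im=ctrl.get_image('wrist'); L.append(im)
    tr,f=pr(im,y)
    if tr-f>4: break
st(); s=ctrl.get_image('scene'); t=ctrl.get_image('top')
pickle.dump((L,s,t),open('p6.pkl','wb'))
u=proj(s,W(50,60,40))[0].astype(int); a=cv2.resize(s["color"][u[1]-50:u[1]+50,u[0]-60:u[0]+40,::-1],(470,470),interpolation=cv2.INTER_CUBIC)
b=cv2.resize(L[-1]["color"][:200,190:326,::-1],(320,470),interpolation=cv2.INTER_CUBIC)
cv2.imwrite('pics/w9.png',np.hstack([a,b]))
E
```

```text
-93 area 389 bottom 12 face(bottom edge) 45.6 travel 46.9 press 1.2
-94 area 301 bottom 11 face(bottom edge) 45.3 travel 47.2 press 1.9
-95 area 115 bottom 9 face(bottom edge) 45.6 travel 47.9 press 2.3
-96 area 89 bottom 7 face(bottom edge) 45.9 travel 48.6 press 2.6
-97 area 57 bottom 5 face(bottom edge) 46.3 travel 49.0 press 2.7
-98 area 37 bottom 4 face(bottom edge) 46.0 travel 49.6 press 3.6
 t 36.53 tcp [511.4 -76.3 114.8] F [ 2.8 11.2 -3.2] w 0.4 q7 0.05
```

View pics/w9.png

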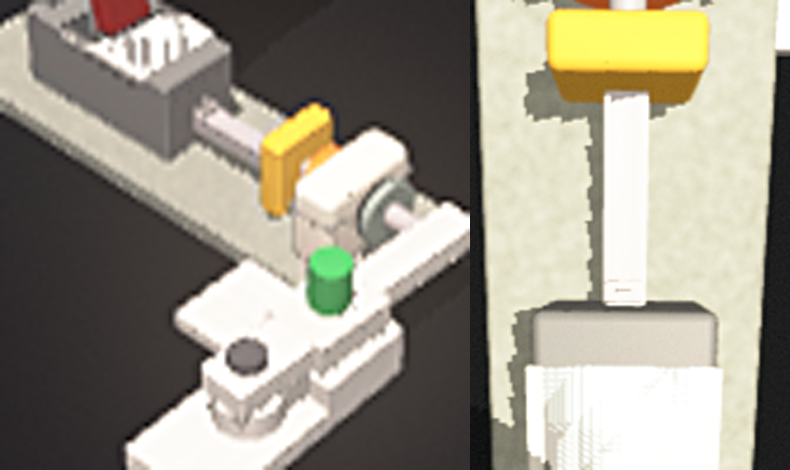

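The slack is taken up: the face holds at about 46 and the cushion is now compressing (3.6 mm). The pin is still seated, with its head on the arm at (330,280).

```bash
python3 - <<'E'
from h import *
import pickle
L=[]
for y in(-99.5,-101,-102,-103):
    hit=ctrl.line_to(W(0,y,115),max_speed=30,until_force=8); ctrl.wait(.15); im=ctrl.get_image('wrist'); L.append(im)
    tr,f=pr(im,y); st(hit)
    if hit or tr>52.3: break
pickle.dump(L,open('p7.pkl','wb'))
E
```

```text
Traceback (most recent call last):
  File "h.py", line 65, in pr
    k,l,s,c=cv2.connectedComponentsWithStats(m); i=1+s[1:,4].argmax(); b=s[i,1]+s[i,3]
                                                     ~~~~~~~~~~~~~~^^
ValueError: attempt to get argmax of an empty sequence
```

```bash
python3 - <<'E'
from h import *
for y in(-99.5,-101,-102,-103):
    hit=ctrl.line_to(W(0,y,115),max_speed=30,until_force=8); ctrl.wait(.15); im=ctrl.get_image('wrist')
    o=jaw(im,y); st(hit); tr=(o['ye'][0]+o['ye'][1]+58)/2; print(tr)
    if hit or tr>52.3: break
E
```

```text
-99.5 orange [16.1 15.5] yellow [28.  15.2] gap -11.91 travel by yellow front/back 50.0 51.2
False t 37.53 tcp [511.1 -77.6 114.7] F [ 3.4 11.1 -4.1] w -0.0 q7 0.06
50.610990886650434
-101 orange [11.   8.8] yellow [26.7 16. ] gap -15.67 travel by yellow front/back 48.7 52.0
False t 37.98 tcp [510.8 -78.9 114.6] F [ 3.4 11.5 -5.5] w -0.2 q7 0.06
50.35021467066757
-102 orange [12.9 12.4] yellow [25.9 16.2] gap -12.97 travel by yellow front/back 47.9 52.2
False t 38.43 tcp [510.7 -79.7 114.6] F [ 4.1 12.5 -5.1] w 0.3 q7 0.06
50.04998389206842
-103 orange [11.   9.4] yellow [25.  16.4] gap -14.03 travel by yellow front/back 47.0 52.4
False t 38.88 tcp [510.5 -80.6 114.6] F [ 3.4 12.6 -5. ] w 0.1 q7 0.06
49.69579069719972
```

The yellow front is now clipped at the image top; its back edge gives a travel of about 52. To get the press without letting go, I measure how far jaw and case moved in the scene camera between stored frames and now (ECC registration).

```bash
cat > reg.py <<'E'
from h import *
import pickle
def shift(A,B,p,q,zs,guess):
    # p: dock point centre; displacement along dock y in mm from A to B
    ga,gb=[cv2.cvtColor(i["color"],cv2.COLOR_RGB2GRAY).astype(np.float32) for i in(A,B)]
    u=proj(A,W(*p))[0]; J=(proj(A,W(p[0],p[1]+10,p[2]))[0]-u)/10
    x,y=np.round(u).astype(int); w,h=q
    T=ga[y-h:y+h+1,x-w:x+w+1]; M=np.float32([[1,0,x-w+J[0]*guess],[0,1,y-h+J[1]*guess]])
    try: cc,M=cv2.findTransformECC(T,gb,M,cv2.MOTION_TRANSLATION,(3,200,1e-6),None,1)
    except cv2.error as e: return None
    d=np.array([M[0,2]-(x-w),M[1,2]-(y-h)]); return round(float(d@J/(J@J)),2),round(float(abs(d[0]*J[1]-d[1]*J[0])/np.hypot(*J)),2),round(cc,3)
if __name__=='__main__':
    s4=pickle.load(open('p4.pkl','rb'))[1]; s6=pickle.load(open('p6.pkl','rb'))[1]; s7=ctrl.get_image('scene'); pickle.dump(s7,open('s7.pkl','wb'))
    # yellow top-left part, case
    for n,A,B,t,f,g in(('4-6',s4,s6,44.3,43,4),('6-7',s6,s7,49.6,46,2),('4-7',s4,s7,44.3,43,6)):
        print(n,'yellow',shift(A,B,(8,t-29,50),(6,7),0,g),'case',[shift(A,B,(dx,f+13,50),(9,8),0,g/3) for dx in(0,10)],'padarm',shift(A,B,(10,f+26+30,44),(7,6),0,g/3))
    st()
E
python3 reg.py
```

```text
4-6 yellow (5.43, 0.15, 0.95) case [(3.0, 0.02, 0.979), (3.18, 0.13, 0.974)] padarm (2.82, 0.01, 0.959)
6-7 yellow (2.36, 0.06, 0.949) case [(0.38, 0.0, 0.987), (0.48, 0.03, 0.976)] padarm (0.46, 0.01, 0.989)
4-7 yellow (7.99, 0.17, 0.899) case [(3.34, 0.03, 0.974), (3.52, 0.2, 0.956)] padarm (3.24, 0.04, 0.96)
 t 38.93 tcp [510.5 -80.6 114.6] F [ 3.  13.4 -5.6] w -0.3 q7 0.06
```

Registration is consistent between frame pairs: the press is about 5.5 mm of 14. A little more gets to half-way.

```bash
python3 - <<'E'
from reg import *
s7=pickle.load(open('s7.pkl','rb'))
for y in(-104.3,-105.5,-106.5):
    hit=ctrl.line_to(W(0,y,115),max_speed=30,until_force=9); ctrl.wait(.3); B=ctrl.get_image('scene')
    a=shift(s7,B,(8,51.9-29,50),(6,7),0,.5); c=shift(s7,B,(5,46.5+13,50),(9,8),0,.1); st((y,hit)); print(a,c)
    if hit or a[0]-c[0]>1.0: break
pickle.dump(B,open('s8.pkl','wb'))
E
```

```text
(-104.3, False) t 39.53 tcp [510.2 -81.7 114.6] F [ 2.9 13.1 -5.4] w 0.3 q7 0.07
(0.68, 0.01, 0.973) (0.16, 0.02, 0.992)
(-105.5, False) t 40.13 tcp [510.  -82.7 114.6] F [ 3.5 14.  -6.1] w 0.2 q7 0.07
(1.12, 0.09, 0.965) (0.3, 0.07, 0.985)
(-106.5, False) t 40.73 tcp [510.  -83.1 114.6] F [ 3.4 16.2 -5.6] w 0.3 q7 0.07
(1.3, 0.08, 0.958) (0.34, 0.06, 0.984)
```

```bash
python3 - <<'E'
from reg import *
ctrl.wait(1.0); s8=pickle.load(open('s8.pkl','rb')); B=snap('scene','fin.png'); st()
print(shift(s8,B,(8,53-29,50),(6,7),0,0),shift(s8,B,(5,46.8+13,50),(9,8),0,0))
E
```

```text
t 41.78 tcp [509.9 -83.1 114.6] F [ 3.5 15.6 -5.6] w -0.0 q7 0.07
(-0.01, 0.0, 1.0) (0.01, 0.01, 1.0)
```

View pics/fin.png

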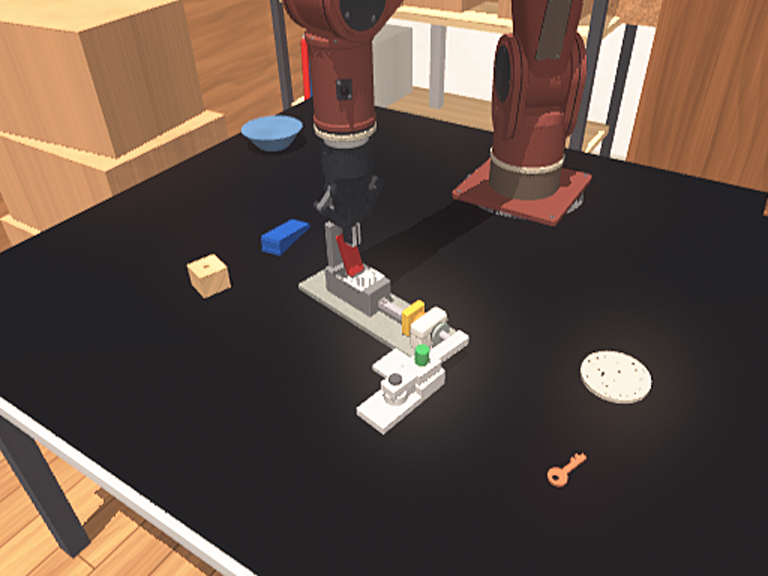

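The final view shows the trigger held squeezed at (348,250), the case clamped at (430,322) and the pin head on the arm at (422,354). The key, door stop and coaster look untouched. Nothing moved over 1 s.

```bash
python3 -c "
from bench import ctrl
print(ctrl.hand_in())"
```

```text
the job is handed in; nothing more can be done
None
```

The job is done and handed in at about 42 s robot time. The arm is swung in to its stop and the lock pin is home. The trigger took three full strokes and one fine one, and the last squeeze is still held.

**Last checks**
- **Pin:** it seated with TCP z at 48.1, where a fully home pin is expected at 48, and the head sits on the arm in the images.
- **Cushion:** pushed in about 6.4 of 14 mm, roughly half-way. This is an image estimate, good to about 1 mm. The cushion was out of the wrist view at the end, so it comes from comparing scene pictures, added to an earlier wrist estimate of about 1 mm.
- **Stability:** nothing moved over a 1 s wait, with about 16 N on the fingers.
- **Other objects:** the key, door stop and coaster look untouched in the final view.

**What disagreed:** the pinned arm gave about 7–8 mm at the pad (0.06–0.07 rad) as pin slack, within the stated 0.1. The jaw therefore ended at about 53 mm travel instead of the nominal 46, so I judged the press by the cushion rather than by travel.

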